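Refit the dial plate and knob of the lamp dimmer

TASK

Put the control of the lamp dimmer back together: pick the dial plate off the cork block by its edges, without touching its printed face, and lay it flat on the dimmer's mounting pad, its big hole over the shaft and its small hole on the locating peg. Then take the knob, turn it so that the flat in its bore matches the flat of the D-shaft, push it onto the shaft without forcing it and press it all the way down against the sprung sleeve. Finish while still holding the knob pressed down there, so that a colleague can tighten its grub screw, and leave the pawns, the cup, the saucer, the bookend and the hex key where they are.

Things in the scene. Friction and masses are not known exactly. Their poses are not given: they have to be found in the camera images.
- dimmer: Grey mains dimmer (variable transformer) for the demonstration-board lamps, a box 178 mm (x) by 158 mm (y), fixed on the table; top cover 124 mm above the table. Origin under its centre; its -x side, with a panel meter, is the front. On the middle of the cover is an aluminium mounting pad 80 mm (x) by 42 mm (y), 10 mm high. A fixed bush 24 mm across stands 7 mm above the pad round the shaft.
- peg_foot (a point): Centre of the foot of the steel locating peg on the pad's top, 34 mm towards the dimmer's -x from the shaft's axis. The peg is 5 mm thick and 10 mm high, tapered over its last 3 mm.
- pad_top (a point): Point on the shaft's axis in the plane of the mounting pad's top (134 mm above the table); axes as the dimmer's. The dial plate's origin belongs here, with the plate's axes as the dimmer's.
- shaft_top (a point): Centre of the tip of the steel D-shaft, 26 mm above the pad's top. Upright shaft 14 mm in diameter with one flat cut along it, 2 mm from the axis; the flat looks along this point's +x axis. 
- shaft_flat (a point): Point in the middle of the shaft's flat, 2 mm from the axis on the +x side, 6 mm below the tip.
- shaft (a joint): Angle of the shaft (rad) about the vertical, counter-clockwise from above; at 0 its flat looks to the dimmer's +x (the back). It turns stiffly (0.12 Nm) and stays where it is.
- sleeve (a joint): How far the sprung steel sleeve round the shaft (21 mm across, top 14 mm above the pad's top when free) is pushed down, 0 to 0.006 m. It needs 5 N to begin to sink and about 10.5 N at the full 6 mm; let go, it comes back up. The underside of the knob presses on it.
- cork_block: Cork block 70 mm (x) by 38 mm (y), 20 mm high, fixed, under the dial plate. Origin under its centre.
- dial_plate: Thin aluminium dial plate 84 mm (x) by 62 mm (y), 3 mm thick, 65 g with its face, lying on the cork block and jutting out over it on all sides by 5 mm or more (about 12 mm at the y edges). Origin at the centre of the big hole (29 mm across) on the underside. The small hole (10 mm across) is centred 34 mm towards -x. Grip it across y, 62 mm.
- dial_face: The printed white face on top of the dial plate with its scale, 79 mm by 57 mm, 1.5 mm thick, set in 2.5 mm from the plate's edges (fixed to the plate); its gap in the scale is on the -x side. Origin in the middle of its underside, 3 mm above the plate's underside. Not to be touched with the fingers.
- knob: Black knob standing on the table, 36 mm high, 150 g: round skirt 40 mm across and 12 mm high, above it a grip bar 24 mm wide (y), 35 mm long (x), from 12 to 36 mm height, with a pointer nose that reaches 23.5 mm to +x. Origin at the centre of the underside, on the bore's axis. With the knob fully down (sleeve at 6 mm) its underside is 8 mm above the pad's top.
- knob_flat (a point): Point on the flat of the knob's D-bore, 2.6 mm from the axis on the +x (nose) side, 12 mm above the underside. The bore opens downwards, is 20 mm deep and 15.3 mm across, its mouth chamfered: the knob goes on when its +x points as the shaft's flat does, to about 10 degrees; if it takes over 15 N, it does not match.
- pawn0: Turned ash pawn standing on the table, 29 mm across, 50 mm high, origin under its centre. Leave it alone.
- pawn1: Turned ash pawn standing on the table, 29 mm across, 50 mm high, origin under its centre. Leave it alone.
- pawn2: Turned ash pawn standing on the table, 29 mm across, 50 mm high, origin under its centre. Leave it alone.
- pawn3: Turned ash pawn standing on the table, 29 mm across, 50 mm high, origin under its centre. Leave it alone.
- saucer: White porcelain saucer, 132 mm across, 18 mm high, origin under its centre. Leave it alone.
- cup: Blue ceramic coffee cup, 80 mm across, 68 mm high, handle to +y, standing on the saucer. Leave it alone.
- bookend: Heavy walnut bookend, foot 100 mm (x) by 120 mm (y), 143 mm high. Leave it alone.
- hex_key: Bent steel hex key lying on the table, 74 mm long in x, 6 mm thick. Leave it alone.

How it is judged:
By the outcome, as a careful person would: the job done as asked, in the order asked, and still so for the second after the job is handed in, while the arm keeps its last pose, push and grip.
It also fails if it takes over 56 s, if anything falls off the work surface, if the arm or the gripper's body presses on something with over 40 N, if the wrist force passes 120 N, or if a joint passes its speed limit or range.

ROBOT

A 7-joint arm with a two-finger parallel gripper is mounted at the origin on the work surface. World frame = base frame: x ahead of the robot, y to its left, z up, the work surface at z = 0. Lengths are in mm, angles in rad, forces in N, time in s.
With the tool pointing down it reaches from about 400 to 875 mm from the base axis. Payload 4.4 kg.
Tool frame: the origin (TCP) lies at the very end of the fingers, on their centre line; the grasp point (between the pads) lies 19 mm behind it; z points along the fingers, y is the line along which they close (so a half turn about z gives the same grasp; the last joint's range is limited). The gripper opens to 85 mm and grips with 20 to 120 N. Pads are 22 mm wide; open, the fingers measure 114 mm over their backs; the gripper's body (76 mm by 85 mm) begins 54 mm behind the grasp point. The pads swing forward as they close: fully open they stand 13 mm farther back than shut.
Start: joints at [1.226, 0.628, 0.038, 1.517, -0.027, 0.996, -0.02], TCP at [178.91, -624.907, 196.913] pointing down, gripper open.
Joint ranges: [-3.06, 3.06], [-0.37, 2.12], [-1.25, 1.32], [0.18, 2.47], [-1.1, 4.24], [0.23, 1.98], [-2.94, 2.94]. Speed limits (rad/s): [2.57, 2.57, 3.14, 3.14, 3.14, 3.14, 3.14].

INTERFACE

Orientations are given as [roll, pitch, yaw] about the fixed x, y, z axes, in that order (R = Rz(yaw) Ry(pitch) Rx(roll)).
In Python, from cell import monitor, viewer, workorder gives the robot as it stands.
- The arm moves only by the tool arm_command, never from a script. Its argument "series" is one flat list of numbers, 5 for each row, row after row: the opening in per cent of the stroke, from 0 (shut) to 100 (fully open), then the shift along the tool's x, y, z in cm, then the turn about the tool's z in degrees. In form: [claw, x, y, z, roll, claw, x, y, z, roll, ...]. A call has exactly 5 rows; each row is the pose to reach, as a shift and turn from the pose commanded when the call began, along the tool's axes at that moment; what a row does not reach only later rows make up. A row lasts 1/12 s, in which the tool goes at most 41.7 mm and 7.16 degrees, less where a joint would pass 70% of its speed; a pose out of reach is approached as far as the arm can. A call with a gripper value outside its range is refused whole. The fingers move at their own pace and stop on an object; the grip force is fixed at half the most. Time passes only in rows, so rows that repeat a pose let the fingers close, or fill a call up. It gives the time, the measured TCP pose, the force, the opening and the grip force at its end, in the units of the state.
- monitor.read_state(): the state, without advancing time (a new reading comes with each control period).
- viewer.get_image(name): name is "scene" or "top" or "wrist"; returns (picture, depth): 480x640x3 uint8, red, green, blue; 480x640 float32, mm along the optical axis (not along the pixel's ray), 0 where there is no reading.
- viewer.camera_model(name): a dict with "mtx" (3x3 intrinsics, pixels), "R" (3x3) and "t" (3): a world point X has camera coordinates R X + t. Camera axes: x right, y down, z forward; pixel columns grow to the right and rows downward; lengths in mm; the calibration is good to about 2 mm. A picture is of the moment at which its call begins: read the wrist's pose just before it. camera_model takes no time and is no camera call; for the wrist camera it gives the pose at the moment of the call.
- workorder.finish_job(): hands the job in; it is judged then, once.
The state is a dict: "clock": time; "qpos": joint angles; "qd": joint speeds; "tau": joint torques, N m; "eef_pos": TCP position; "tool_rot": TCP orientation; "force": force on the tool from outside, world axes, zero at the start; "torque": the same for the moment, N m; "width": finger opening in mm; "gripper_force": force on a finger pad.
Only numpy, scipy, OpenCV 4.12 (cv2) and the standard library are available. Lean on these libraries where they do the work, as an engineer would, in place of code of your own. Each camera call takes 0.05 s, during which the arm holds its last target. There are 200 camera calls.

## Working session

There is one attempt and no reset: what is moved stays moved. The work goes in short steps, Python scripts to look and compute and a tool call to move; the robot and the scene stay as the last step left them, time stands still between calls to the robot, and variables do not carry over. Pictures are saved under pics/ and viewed, at most 10 in all, crops included, and the job is handed in when it is done.

Besides the shell and the picture viewer there is one more tool, called after "Emit:" in YAML: its name, and indented under it one key for each argument. arm_command: Moves the arm, as the interface text tells. Its arguments: {"type":"object","properties":{"series":{"type":"array","items":{"type":"number"}}},"required":["series"]}

```bash
ls; mkdir -p pics; python3 - <<'E'
from cell import monitor, viewer
import cv2,numpy as np
print(monitor.read_state())
for n in ["top","scene"]:
    im,d=viewer.get_image(n); cv2.imwrite(f"pics/{n}0.png",im[:,:,::-1]); np.savez(f"pics/{n}0.npz",im=im,d=d)
    m=viewer.camera_model(n); print(n,m, -np.array(m["R"]).T@np.array(m["t"]))
E
```

```text
pics
{'clock': 0.0, 'qpos': array([ 1.22621065,  0.62932589,  0.03846437,  1.51841433, -0.0269814 ,
        0.99626666, -0.02001001]), 'qd': array([-0.00099911, -0.00015693, -0.00045238,  0.00010381, -0.00175156,
       -0.00227409, -0.00074038]), 'tau': array([-6.80946632e-04, -5.63404155e+01,  1.22657865e+00, -1.93446207e+01,
        1.11044492e-02,  1.04972773e-02,  9.91620482e-06]), 'eef_pos': array([ 178.68637976, -624.22598502,  195.98785339]), 'tool_rot': array([-3.13969777e+00,  5.35681115e-05,  2.78766654e-01]), 'force': array([ 0.72082715,  0.18824123, -1.2186485 ]), 'torque': array([ 0.00687197,  0.05787224, -0.02372538]), 'gripper_force': 0.0, 'width': 85.88242490471954}
top {'mtx': array([[564.69750396,   0.        , 308.03602239],
       [  0.        , 564.69750396, 226.14970265],
       [  0.        ,   0.        ,   1.        ]]), 'R': array([[ 0.06367739, -0.99796659,  0.00280531],
       [-0.97332415, -0.06272541, -0.22069349],
       [ 0.2204207 ,  0.01132271, -0.97533918]]), 't': array([ -32.67236291,  562.51442737, 1229.68921361])} [ 278.54041409  -11.24539072 1323.59899716]
scene {'mtx': array([[512.27092477,   0.        , 312.86288235],
       [  0.        , 512.27092477, 241.17009391],
       [  0.        ,   0.        ,   1.        ]]), 'R': array([[ 0.70600135,  0.70799285,  0.0175561 ],
       [ 0.48998623, -0.47040911, -0.73391332],
       [-0.51134684,  0.52674604, -0.67901621]]), 't': array([-358.27243889, -183.59755549, 1470.12233264])} [1094.64350835 -607.09275589  869.78207107]
```

View pics/top0.png

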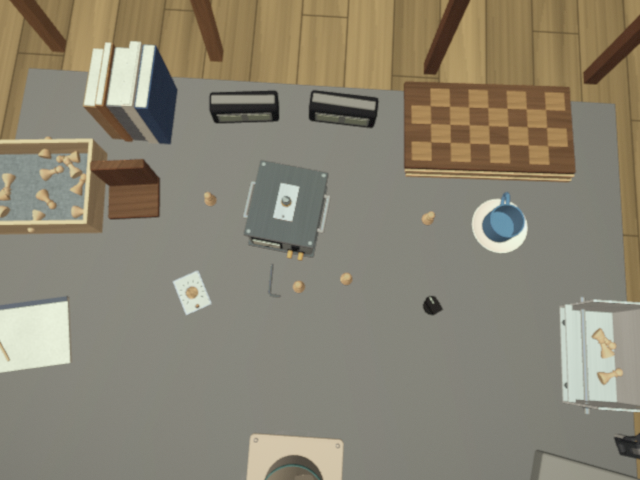

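View pics/scene0.png

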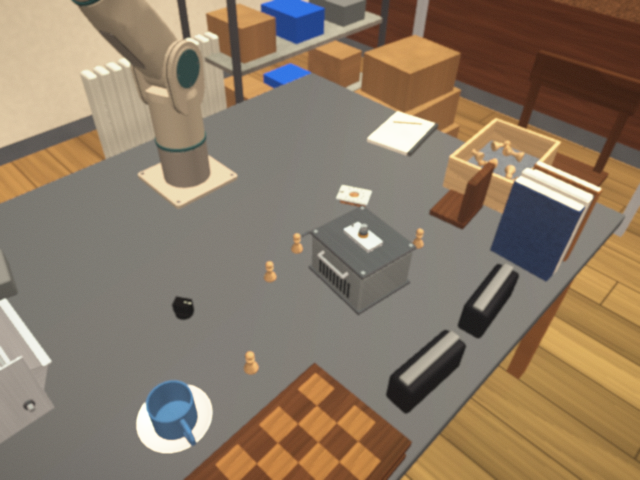

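The top view shows the plate at about (192,292) with its small hole near (197,306), the knob at (432,305) with its nose up-left, and the dimmer pad and shaft at (286,201). The scene view confirms this layout: plate (354,195), knob (183,307), shaft (363,230).

```bash
cat > h.py <<'E'
from cell import monitor, viewer
import cv2, numpy as np
from scipy.spatial.transform import Rotation as Ro
def ray(m,uv,z):
    uv=np.atleast_2d(np.array(uv,float)); R,t=np.array(m["R"]),np.array(m["t"])
    d=np.c_[uv,np.ones(len(uv))]@np.linalg.inv(m["mtx"]).T@R
    c=-R.T@t
    return (c+d*((z-c[2])/d[:,2])[:,None])
def px(m,X):
    p=(np.atleast_2d(X)@np.array(m["R"]).T+m["t"])@np.array(m["mtx"]).T
    return p[:,:2]/p[:,2:]
def big(mask,roi=None):
    mask=mask.astype(np.uint8)
    if roi: 
        k=np.zeros_like(mask);x0,y0,x1,y1=roi;k[y0:y1,x0:x1]=1;mask=mask*k
    cs,_=cv2.findContours(mask,cv2.RETR_EXTERNAL,cv2.CHAIN_APPROX_NONE)
    return max(cs,key=cv2.contourArea)[:,0]
def rect(P):
    (c,s,a)=cv2.minAreaRect(P[:,:2].astype(np.float32))
    if s[0]<s[1]: s=s[::-1];a+=90
    return np.round(c,1),np.round(s,1),round((a+90)%180-90,1)   # centre, sizes(long first), long-axis deg
def togo(target_xy,z=None,yaw=None):
    s=monitor.read_state();R=Ro.from_euler("xyz",s["tool_rot"]).as_matrix()
    t=np.array([*target_xy,s["eef_pos"][2] if z is None else z])
    return np.round(R.T@(t-s["eef_pos"])/10,2)
def shot(n,name):
    m=viewer.camera_model(n);im,d=viewer.get_image(n);cv2.imwrite(f"pics/{name}.png",im[:,:,::-1]);np.savez(f"pics/{name}.npz",im=im,d=d,**m);return m,im,d
E
python3 - <<'E'
from h import *
m=viewer.camera_model("top");im=np.load("pics/top0.npz")["im"];hsv=cv2.cvtColor(im,cv2.COLOR_RGB2HSV)
w=(hsv[...,2]>175)&(hsv[...,1]<60)
c=big(w,(165,260,220,325));print("face",rect(ray(m,c,24.5)))
c=big(w,(265,175,305,228));print("pad",rect(ray(m,c,134)))
c=big(hsv[...,2]<50,(415,285,450,325));P=ray(m,c,25);print("knob",rect(P),P.mean(0))
print("small hole",ray(m,(197,306),24.5),"shaft",ray(m,(286,200),160))
for n,u in dict(p0=(210,200),p1=(428,218),p2=(345,279),p3=(298,287),key=(272,280),book=(133,190),cup=(503,222)).items(): print(n,ray(m,u,20).round())
print("tool axes",Ro.from_euler("xyz",monitor.read_state()["tool_rot"]).as_matrix().round(3))
E
```

```text
face (array([400. , 260.8]), array([84.8, 63.3]), 27.5)
pad (array([599.2,  54.3]), array([80. , 42.8]), -7.8)
knob (array([ 404.9, -288.4]), array([37. , 34.4]), 28.0) [ 405.71969521 -290.24644429   25.        ]
small hole [[369.18249285 245.04377321  24.5       ]] shaft [[595.60079381  52.85276173 160.        ]]
p0 [[622. 242.  20.]]
p1 [[ 611. -279.   20.]]
p2 [[453. -90.  20.]]
p3 [[428.  18.  20.]]
key [[440.  79.  20.]]
book [[635. 429.  20.]]
cup [[ 613. -457.   20.]]
tool axes [[ 0.961  0.275 -0.   ]
 [ 0.275 -0.961  0.002]
 [-0.    -0.002 -1.   ]]
```

```bash
python3 - <<'E'
from h import *
s=monitor.read_state();R=Ro.from_euler("xyz",s["tool_rot"]).as_matrix()
m=viewer.camera_model("wrist");c=-m["R"].T@m["t"]
print("cam in tool mm",(R.T@(c-s["eef_pos"])).round(1),"axis",(R.T@m["R"].T).round(3).tolist(),m["mtx"].round(1).tolist())
# small-scale look at knob nose direction in top image, dark contour
im=np.load("pics/top0.npz")["im"];k=cv2.resize(im[285:325,412:452],None,fx=8,fy=8,interpolation=2)
p=cv2.resize(im[265:320,165:220],None,fx=6,fy=6,interpolation=2)[:320];q=cv2.resize(im[175:230,255:310],None,fx=6,fy=6,interpolation=2)[:320]
cv2.imwrite("pics/c.png",np.hstack([k,q])[:,:,::-1])
for t in [(420,-300),(590,40),(400,261)]: print(t,togo(t,240))
E
```

```text
cam in tool mm [  79.6   -0.7 -176.2] axis [[0.001, -0.949, -0.314], [1.0, 0.001, 0.0], [0.0, -0.314, 0.949]] [[426.7, 0.0, 323.6], [0.0, 426.7, 229.2], [0.0, 0.0, 1.0]]
(420, -300) [ 32.12 -24.55  -4.35]
(590, 40) [ 57.82 -52.56  -4.3 ]
(400, 261) [ 45.63 -79.03  -4.26]
```

View pics/c.png

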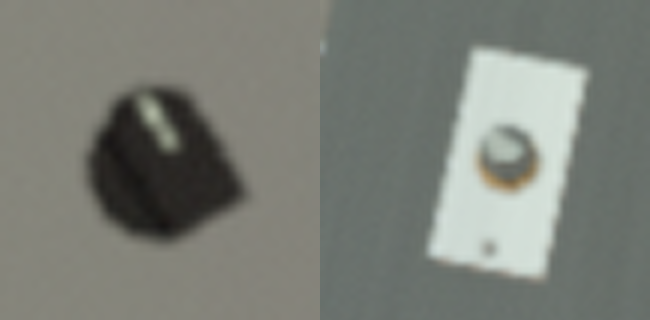

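The crop shows the knob, with its white pointer line at about (160,125) in the crop and the nose side unclear. On the pad, the peg is at (488,248) and the shaft at (508,155). I'll get a closer wrist view on the way.

Emit:
arm_command:
  series: [100,3.2,-2.5,-0.9,0,100,6.4,-5,-1.8,0,100,9.6,-7.5,-2.6,0,100,12.8,-10,-3.5,0,100,16,-12.5,-4.4,0]

```text
clock: 0.52
eef_pos: [298.9, -458.7, 240.9]
tool_rot: [-3.141, 0.0, 0.279]
force: [1.0, 0.2, -0.5]
width: 85.5
gripper_force: 0.0
```

Emit:
arm_command:
  series: [100,3.2,-2.5,0,0,100,6.4,-5,0,0,100,9.6,-7.5,0,0,100,12.8,-10,0,0,100,16,-12.5,0,0]

```text
clock: 0.93
eef_pos: [418.3, -294.6, 240.8]
tool_rot: [-3.141, 0.0, 0.279]
force: [1.0, -0.4, -0.1]
width: 85.5
gripper_force: 0.0
```

```bash
python3 - <<'E'
from h import *
s=monitor.read_state();print(s["clock"],s["eef_pos"],s["tool_rot"],s["qpos"].round(2))
m,im,d=shot("wrist","k1")
u=px(m,[[405,-290,25]])[0];print(u)
x,y=np.clip(u.astype(int),[0,0],[639,479])
dark=cv2.cvtColor(im,cv2.COLOR_RGB2HSV)[...,2]<60
c=big(dark,(max(0,x-60),max(0,y-60),x+60,y+60));print(rect(ray(m,c,20)),c.mean(0))
k=im[max(0,y-50):y+50,max(0,x-50):x+50];cv2.imwrite("pics/k1c.png",cv2.resize(k,None,fx=5,fy=5,interpolation=2)[:,:,::-1])
print(togo((560,30),240))
E
```

```text
0.9333 [ 418.33731107 -294.61472011  240.80893554] [-3.14136074e+00  2.62137887e-04  2.78657034e-01] [ 0.57  0.38 -0.01  1.84  0.    0.92 -0.74]
[315.76822114 190.09041469]
(array([ 407.8, -291.6]), array([45.7, 37.6]), 33.3) [318.65384615 187.69230769]
[ 21.97 -26.33   0.34]
```

View pics/k1c.png

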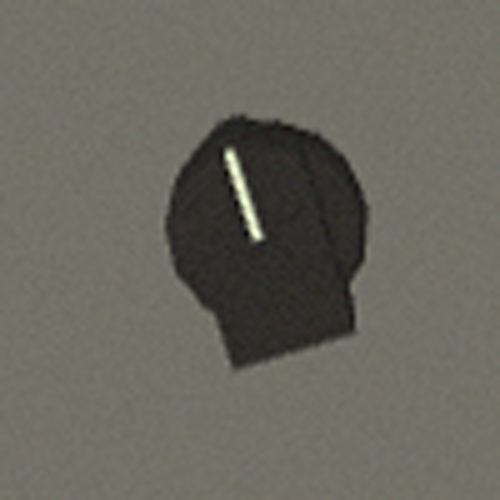

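The white line runs from (258,240) to (230,150) in the crop. The nose therefore points up and slightly left, a yaw of about 33°.

Emit:
arm_command:
  series: [100,2.2,-2.6,0,0,100,4.4,-5.3,0,0,100,6.6,-7.9,0,0,100,8.8,-10.6,0,0,100,11,-13.2,0,0]

```text
clock: 1.4
eef_pos: [487.3, -137.8, 240.7]
tool_rot: [-3.141, 0.0, 0.279]
force: [1.2, -0.2, -0.7]
width: 85.6
gripper_force: 0.0
```

Emit:
arm_command:
  series: [100,2.2,-2.6,0,-2.3,100,4.4,-5.3,0,-4.6,100,6.6,-7.9,0,-6.9,100,8.8,-10.6,0,-9.2,100,11,-13.2,0,-11.5]

```text
clock: 1.82
eef_pos: [556.7, 19.3, 240.7]
tool_rot: [-3.141, 0.001, 0.482]
force: [-0.0, -0.4, 0.0]
width: 85.2
gripper_force: 0.0
```

```bash
python3 - <<'E'
from h import *
def wl(f,z,roi,n):
    m={k:f[k] for k in("mtx","R","t")};h=cv2.cvtColor(f["im"],cv2.COLOR_RGB2HSV)
    return m,h
f=np.load("pics/k1.npz");m,h=wl(f,0,0,0)
c=big(h[...,2]>150,(285,150,345,230));P=ray(m,c,36);print("knob line",rect(P));
s=monitor.read_state();print(s["clock"],s["eef_pos"],s["tool_rot"],s["qpos"].round(2))
m,im,d=shot("wrist","d1")
u=px(m,[[597,54,160]])[0];print(u);x,y=u.astype(int)
h=cv2.cvtColor(im,cv2.COLOR_RGB2HSV)
c=big((h[...,2]>165)&(h[...,1]<60),(x-120,max(0,y-120),x+120,y+120));print("pad",rect(ray(m,c,134)))
k=im[max(0,y-70):y+90,max(0,x-80):x+80];cv2.imwrite("pics/d1c.png",cv2.resize(k,None,fx=4,fy=3.7,interpolation=2)[:,:,::-1]);print(max(0,x-80),max(0,y-70),k.shape)
print(togo((400,261),240))
E
```

```text
knob line (array([ 417.3, -284.5]), array([16.5,  1.4]), 33.8)
1.8167 [556.72407243  19.31910521 240.66882095] [-3.14133819e+00  6.39654575e-04  4.81625877e-01] [ 0.    0.45 -0.13  1.72  0.07  0.98 -1.24]
[304.85205394 137.6776321 ]
pad (array([599.6,  56.5]), array([79.1, 41.2]), -7.5)
224 67 (160, 160, 3)
[ -3.08 -28.03   0.19]
```

View pics/d1c.png

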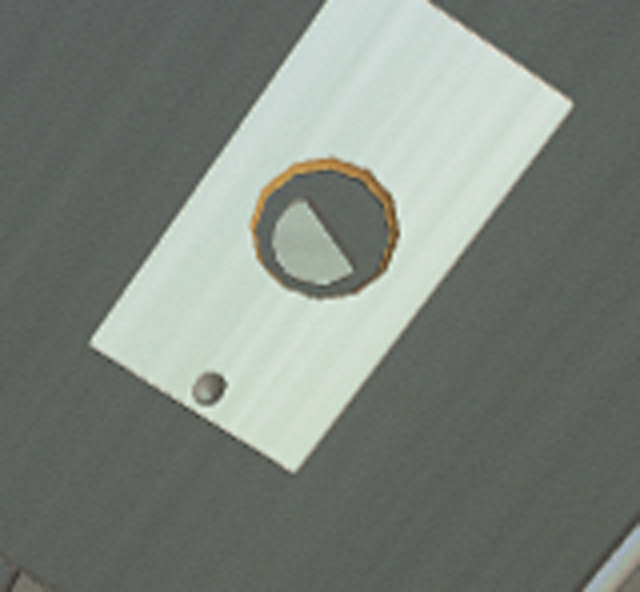

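The wrist crop shows the D-shaft tip at about (310,245), with its flat facing up-right along (303,200)–(353,270). The bush ring is centred near (326,228) and the peg is at (209,388).

```bash
python3 - <<'E'
from h import *
f=np.load("pics/d1.npz");m={k:f[k] for k in("mtx","R","t")};im=f["im"];h=cv2.cvtColor(im,cv2.COLOR_RGB2HSV)
g=(h[...,1]>80)&(h[...,0]>8)&(h[...,0]<30)
c=big(g,(280,100,330,155));P=ray(m,c,141);print("bush",cv2.minEnclosingCircle(P[:,:2].astype(np.float32)))
t=(h[...,2]>125)&(h[...,1]<60)
c=big(t,(291,119,314,147));P=ray(m,c,160)[:,:2];print("D encl",cv2.minEnclosingCircle(P.astype(np.float32)), len(P),P.mean(0))
# flat edge: longest side via convex hull approx
hu=cv2.approxPolyDP(cv2.convexHull(P.astype(np.float32)),0.6,True)[:,0]
e=np.roll(hu,-1,0)-hu;i=np.argmax(np.hypot(*e.T));a=np.degrees(np.arctan2(e[i,1],e[i,0]));print("flat ends",hu[i],hu[(i+1)%len(hu)],"edge dir",a,"normals",a+90,a-90)
d=(h[...,2]<150)
c=big(d,(268,160,282,180));P=ray(m,c,144)[:,:2];print("peg",P.mean(0),len(P),ray(m,(224+209/4,67+386/3.7),142.5))
E
```

```text
bush ((599.814208984375, 56.425933837890625), 11.640195846557617)
D encl ((599.610595703125, 56.6619873046875), 6.893725395202637) 57 [598.11461148  57.43009941]
flat ends [598.52234  50.6914 ] [604.24084   60.849228] edge dir 60.621998 normals 150.622 -29.378002
peg [566.82971697  60.6525405 ] 29 [[567.2121501   60.51188849 142.5       ]]
```

Emit:
arm_command:
  series: [100,-0.6,-4,0,0,100,-1,-8,0,0,100,-1.5,-12,0,0,100,-2,-15.5,0,0,100,-2.5,-19,0,0]

```text
clock: 2.28
eef_pos: [445.3, 175.8, 240.7]
tool_rot: [-3.142, 0.001, 0.48]
force: [0.2, -0.1, -0.1]
width: 85.4
gripper_force: 0.0
```

```bash
python3 - <<'E'
from h import *
s=monitor.read_state();print(s["clock"],s["eef_pos"],s["tool_rot"],s["qpos"].round(2))
m,im,d=shot("wrist","p1")
u=px(m,[[400,261,24]])[0];print(u);x,y=u.astype(int)
h=cv2.cvtColor(im,cv2.COLOR_RGB2HSV)
w=(h[...,2]>150)&(h[...,1]<60)
c=big(w);print("face",rect(ray(m,c,24.5)),"as plate",rect(ray(m,c,23)),"touches border",c.min(0),c.max(0))
cs,hi=cv2.findContours(w.astype(np.uint8),cv2.RETR_CCOMP,cv2.CHAIN_APPROX_NONE)
for q in cs:
    if 40<cv2.contourArea(q)<1e5: print(cv2.contourArea(q),rect(ray(m,q[:,0],24.5)))
print(togo((400,261),240))
E
```

```text
2.2833 [445.29357542 175.76628082 240.69733692] [-3.14153429e+00  5.77858309e-04  4.79565694e-01] [-0.3   0.33 -0.18  1.92  0.08  0.9  -1.61]
[221.2036583  178.68023165]
face (array([631.3,  -1.2]), array([110.7,  63. ]), -7.4) as plate (array([631.8,  -2. ]), array([111.1,  63.3]), -7.4) touches border [534   7] [639 155]
143.5 (array([ 336.1, -104.8]), array([20.4, 17.1]), -62.4)
142.0 (array([151.7, 248.7]), array([20. , 17.1]), -62.4)
69.5 (array([512.8, -74.1]), array([10. ,  8.6]), 38.3)
148.0 (array([513. ,  73.4]), array([83.9,  3.3]), 83.5)
5786.5 (array([400.9, 262.8]), array([83.9, 61.9]), 27.9)
95.5 (array([370.6, 247.2]), array([11.5, 10. ]), -18.6)
783.5 (array([401.3, 262.8]), array([30.3, 29.2]), -62.5)
91.0 (array([536.1, 106.6]), array([9.9, 8.9]), 32.2)
7902.0 (array([631.3,  -1.2]), array([110.7,  63. ]), -7.4)
99.5 (array([ 5.859e+02, -1.000e-01]), array([13. ,  8.3]), -77.4)
1445.5 (array([634.1,  -8.3]), array([44.8, 33.8]), -62.5)
729.0 (array([608.6, 126. ]), array([59.1, 21.5]), -7.2)
[ 0.1  -8.78  0.13]
```

Emit:
arm_command:
  series: [100,0,-3.5,2,-0.4,100,0,-7,4,-0.4,100,0.1,-9,7,-0.4,100,0.1,-9.8,10,-0.4,100,0.1,-9.8,13,-0.4]

```text
clock: 2.75
eef_pos: [401.4, 264.8, 110.0]
tool_rot: [-3.14, -0.001, 0.491]
force: [0.4, -0.2, -0.5]
width: 85.4
gripper_force: 0.0
```

Emit:
arm_command:
  series: [100,0,0,2.5,0,100,0,0,4.5,0,100,0,0,5,0,100,0,0,5,0,100,0,0,5,0]

```text
clock: 3.17
eef_pos: [403.0, 262.2, 61.3]
tool_rot: [3.142, -0.0, 0.486]
force: [-0.3, 0.5, -0.9]
width: 85.3
gripper_force: 0.0
```

```bash
python3 - <<'E'
from h import *
s=monitor.read_state();print(s["clock"],s["eef_pos"],s["tool_rot"],s["qpos"].round(2))
print(togo((401,262.8),10.5), 27.9-np.degrees(s["tool_rot"][2]))
m,im,d=shot("wrist","p2")
h=cv2.cvtColor(im,cv2.COLOR_RGB2HSV);w=(h[...,2]>150)&(h[...,1]<60)
cs,hi=cv2.findContours(w.astype(np.uint8),cv2.RETR_CCOMP,cv2.CHAIN_APPROX_NONE)
for q in cs:
    if 300<cv2.contourArea(q): print(cv2.contourArea(q),rect(ray(m,q[:,0],24.5)),q[:,0].min(0),q[:,0].max(0))
E
```

```text
3.1667 [402.98147295 262.2313465   61.34316345] [ 3.14155488e+00 -3.90703136e-04  4.86003844e-01] [-0.54  0.61 -0.13  2.1   0.18  0.44 -1.9 ]
[-0.15 -0.14  5.08] 0.05403092346615779
16596.5 (array([401.1, 263.4]), array([82.4, 61.4]), 27.9) [261 171] [382 316]
2183.0 (array([401.3, 263.7]), array([29.4, 29. ]), -62.1) [294 221] [349 272]
```

View pics/p2.png

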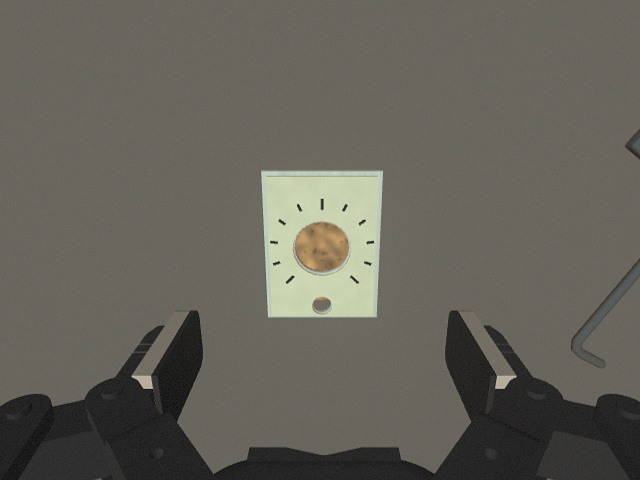

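The plate lies squarely between the open fingers, with its small hole at (321,305) and its big hole at (322,247). The finger pads' tips are near (200,315) and (450,315). I'll check the tip height from depth.

```bash
python3 - <<'E'
from h import *
f=np.load("pics/p2.npz");m={k:f[k] for k in("mtx","R","t")};d=f["d"]
s=monitor.read_state();R=Ro.from_euler("xyz",s["tool_rot"]).as_matrix()
for u,v in [(170,335),(182,318),(195,318),(198,330),(190,345),(197,345),(180,370),(455,330),(470,335),(300,300),(300,180)]:
    z=d[v,u]; c=np.linalg.inv(m["mtx"])@[u,v,1]*z; X=m["R"].T@(c-m["t"]); print((u,v),round(float(z),1),(R.T@(X-s["eef_pos"])).round(1),X.round(1))
E
```

```text
(170, 335) 126.8 [  9.6 -46.4 -65.1] [390. 308. 127.]
(182, 318) 137.4 [  8.9 -46.4 -54.1] [389.5 307.7 116. ]
(195, 318) 141.6 [  6.7 -43.5 -50.4] [388.9 304.1 112.3]
(198, 330) 145.1 [  1.1 -43.5 -48.6] [383.9 301.5 110.5]
(190, 345) 136.5 [  1.2 -43.5 -57.7] [384.  301.6 119.6]
(197, 345) 143.6 [ -2.9 -43.4 -51.5] [380.4 299.5 113.4]
(180, 370) 125.6 [  0.4 -43.1 -69.3] [383.5 300.8 131.2]
(455, 330) 139.4 [  4.2  42.1 -53.6] [426.7 227.3 115.5]
(470, 335) 126.8 [  9.6  42.7 -65. ] [431.7 229.2 126.9]
(300, 300) 239.3 [-33.8 -14.   39.1] [367.  259.2  22.7]
(300, 180) 218.4 [ 34.4 -12.9  39.7] [427.8 290.1  22.2]
```

```bash
python3 - <<'E'
from h import *
m,im,d=shot("scene","s2")
s=monitor.read_state();p=s["eef_pos"];u=px(m,[p,p+[0,0,50]]);print(u, s["width"])
x,y=u[0].astype(int)
k=im[y-100:y+60,x-90:x+90].copy();k=cv2.resize(k,None,fx=4,fy=3.7,interpolation=2);cv2.circle(k,(360,370),3,(255,0,0),-1);cv2.imwrite("pics/s2c.png",k[:,:,::-1])
E
```

```text
[[355.69814358 182.74797481]
 [357.13395886 167.07619055]] 85.26045380458733
```

View pics/s2c.png

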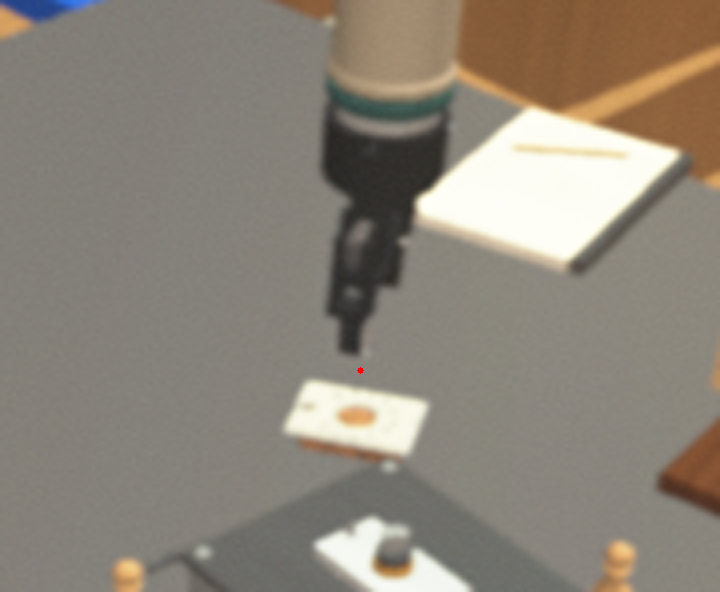

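```bash
python3 - <<'E'
from h import *
f=np.load("pics/p2.npz");m={k:f[k] for k in("mtx","R","t")};d=f["d"]
s=monitor.read_state();R=Ro.from_euler("xyz",s["tool_rot"]).as_matrix()
v,u=np.mgrid[0:480,0:640];c=np.stack([u,v,np.ones_like(u)],-1)@np.linalg.inv(m["mtx"]).T*d[...,None]
X=(c-m["t"])@m["R"];T=(X-s["eef_pos"])@R
for side in (-1,1):
    k=(d>0)&(abs(T[...,1]*side-43)<2)&(abs(T[...,0])<14)&(X[...,2]>45);z=T[...,2][k];print(side,k.sum(),np.percentile(z,[50,95,99.5]).round(1),T[k][:,0].min(),T[k][:,0].max())
print("body",T[465,325],T[455,280],T[475,325])
f=np.load("pics/s2.npz");m={k:f[k] for k in("mtx","R","t")};d=f["d"]
c=np.stack([u,v,np.ones_like(u)],-1)@np.linalg.inv(m["mtx"]).T*d[...,None]
X=(c-m["t"])@m["R"];T=(X-s["eef_pos"])@R
k=(d>0)&(abs(T[...,0])<40)&(abs(T[...,1])<60)&(X[...,2]>40);z=T[...,2][k];print("scene finger z",np.sort(z)[-10:].round(1),np.percentile(z,[50,90,99]).round(1)); print("at tip",T[176,353].round(1),T[170,353].round(1))
E
```

```text
-1 4183 [-73.  -50.1 -46.4] -13.930935085168343 13.947380920429987
1 4775 [-73.9 -50.5 -46.5] -13.253223582622141 13.908825400631963
body [   9.33219568   -0.45722625 -110.68229394] [   8.0254476    -9.63479905 -107.05686876] [   8.95860357   -0.462845   -112.61371536]
scene finger z [-51.5 -50.7 -49.6 -49.2 -48.8 -48.5 -48.1 -47.6 -46.8 -45.9] [-327.9 -174.6  -63. ]
at tip [  3.2  60.5 -63.5] [  1.9  60.4 -81.2]
```

The wrist and scene depth agree that the fingertips sit about 46 mm behind the reported TCP when open. The whole gripper, body included, is about 34 mm short of the stated geometry. I'll work from the measured geometry and descend in stages while watching the force.

Emit:
arm_command:
  series: [100,-0.1,-0.2,2,0,100,-0.1,-0.2,4,0,100,-0.1,-0.2,5.5,0,100,-0.1,-0.2,6,0,100,-0.1,-0.2,6,0]

```text
clock: 3.68
eef_pos: [400.7, 263.5, 0.9]
tool_rot: [3.141, 0.0, 0.486]
force: [0.1, 1.1, 0.1]
width: 85.2
gripper_force: 0.0
```

```bash
cat > look.py <<'E'
from h import *
import sys
s=monitor.read_state();print(s["clock"],s["eef_pos"],s["tool_rot"],s["force"].round(1),s["width"])
m,im,d=shot("wrist",sys.argv[1])
R=Ro.from_euler("xyz",s["tool_rot"]).as_matrix()
v,u=np.mgrid[0:480,0:640];c=np.stack([u,v,np.ones_like(u)],-1)@np.linalg.inv(m["mtx"]).T*d[...,None]
X=(c-m["t"])@m["R"];T=(X-s["eef_pos"])@R;w=s["width"]/2
for side in (-1,1):
    k=(d>0)&(abs(T[...,1]*side-w-.5)<1.5)&(abs(T[...,0])<14)&(T[...,2]<-36)&(v>200);k&=v>250;print(side,k.sum(),"tip tool z",np.percentile(T[...,2][k],99.5).round(1),"world",np.percentile(X[...,2][k],.5).round(1),"y",np.median(T[...,1][k]).round(1))
E
python3 look.py p3
```

```text
3.6833 [400.69971935 263.52843314   0.91560411] [3.14144190e+00 3.05620954e-04 4.86482941e-01] [0.1 1.1 0.1] 85.24656365417292
-1 3739 tip tool z -47.3 world 48.2 y -43.6
1 3840 tip tool z -47.2 world 48.1 y 42.0
```

View pics/p3.png

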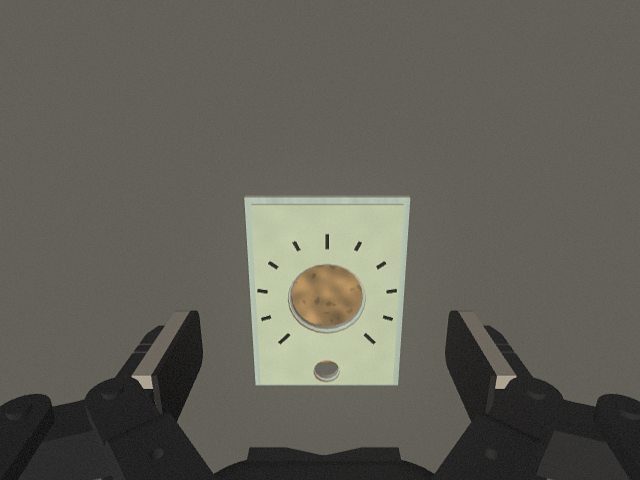

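The fingers straddle the plate centrally: the plate's edges are at columns 250 and 405 and the pads at 200 and 450. There is no contact at a reported z of 1, which confirms the offset.

Emit:
arm_command:
  series: [100,0,0,1.5,0,100,0,0,2.5,0,100,0,0,2.8,0,100,0,0,2.8,0,100,0,0,2.8,0]

```text
clock: 4.15
eef_pos: [401.5, 264.0, -26.1]
tool_rot: [-3.141, -0.002, 0.486]
force: [-0.5, -1.2, -0.5]
width: 85.4
gripper_force: 0.0
```

Emit:
arm_command:
  series: [40,0,0,0,0,40,0,0,0,0,40,0,0,0,0,40,0,0,0,0,40,0,0,0,0]

```text
clock: 4.57
eef_pos: [401.3, 263.9, -25.7]
tool_rot: [3.141, -0.002, 0.486]
force: [-1.1, 0.0, 11.2]
width: 59.7
gripper_force: 61.8
```

Emit:
arm_command:
  series: [40,0,0,0,0,40,0,0,0,0,40,0,0,0,0,40,0,0,0,0,40,0,0,0,0]

```text
clock: 4.98
eef_pos: [401.4, 263.9, -25.7]
tool_rot: [3.141, -0.002, 0.486]
force: [0.3, -0.5, 10.2]
width: 59.7
gripper_force: 61.8
```

```bash
python3 look.py p4
```

```text
4.9833 [401.35020203 263.8557371  -25.69376503] [ 3.14121382e+00 -1.92989562e-03  4.86382121e-01] [ 0.3 -0.5 10.2] 59.680856130787866
-1 2403 tip tool z -47.9 world 22.2 y -30.7
1 2167 tip tool z -45.2 world 19.6 y 29.6
```

```bash
python3 - <<'E'
import cv2
im=cv2.imread("pics/p4.png");cv2.imwrite("pics/p4c.png",cv2.resize(im[200:430,150:500],None,fx=2.2,fy=2.2,interpolation=2))
E
```

```text
(no output)
```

View pics/p4c.png

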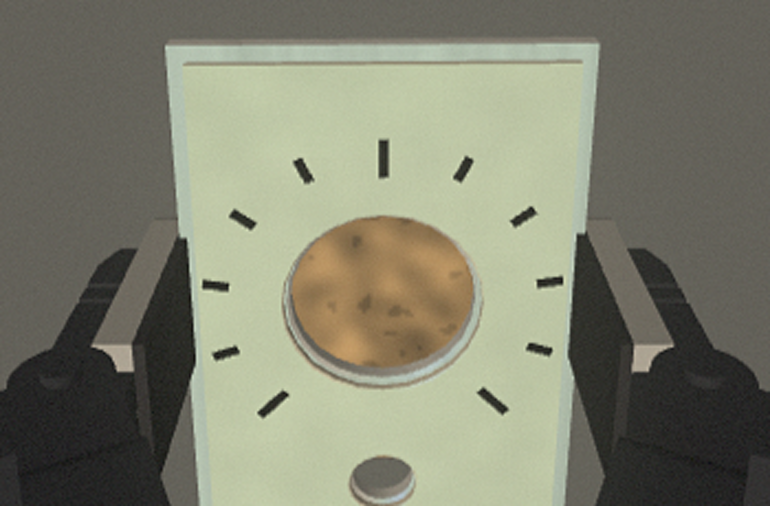

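The pads hide the aluminium rim at crop columns 195 and 570. Together with the 10 N upward force and the 59.7 mm width, this means the tips bear on the rim edge instead of around it. I'll open, go 6 mm lower and re-grip.

Emit:
arm_command:
  series: [100,0,0,-0.1,0,100,0,0,-0.1,0,100,0,0,0,0,100,0,0,0.3,0,100,0,0,0.6,0]

```text
clock: 5.45
eef_pos: [400.8, 263.7, -33.2]
tool_rot: [3.141, -0.0, 0.486]
force: [-0.3, -0.1, 0.6]
width: 85.7
gripper_force: 0.0
```

```bash
python3 look.py p5; python3 - <<'E'
from h import *
f=np.load("pics/p5.npz");m={k:f[k] for k in("mtx","R","t")};h=cv2.cvtColor(f["im"],cv2.COLOR_RGB2HSV);d=f["d"]
w=(h[...,2]>150)&(h[...,1]<60)
c=big(w);P=ray(m,c,24.5);print(rect(P),c.min(0),c.max(0))
# plate plane from depth
v,u=np.nonzero(w&(d>0));X=(np.c_[u,v,np.ones_like(u)]@np.linalg.inv(m["mtx"]).T*d[v,u][:,None]-m["t"])@m["R"]
k=(np.hypot(X[:,0]-401,X[:,1]-263)<45)&(abs(X[:,2]-24)<12);A=np.c_[X[k,:2]-[401,263],np.ones(k.sum())];print("plane",np.linalg.lstsq(A,X[k,2],rcond=None)[0])
E
```

```text
5.45 [400.75460605 263.71844065 -33.15768015] [ 3.14149086e+00 -3.84689611e-04  4.86495218e-01] [-0.3 -0.1  0.6] 85.65042171867786
-1 3821 tip tool z -47.3 world 14.1 y -43.7
1 2900 tip tool z -47.3 world 14.1 y 42.4
(array([400.7, 264.7]), array([82.2, 60.7]), 27.9) [220 226] [427 448]
plane [-9.97710414e-04  2.32563363e-04  2.34229325e+01]
```

Emit:
arm_command:
  series: [40,0,0,0,0,40,0,0,0,0,40,0,0,0,0,40,0,0,0,0,40,0,0,0,0]

```text
clock: 5.92
eef_pos: [400.6, 263.6, -32.5]
tool_rot: [3.141, -0.0, 0.486]
force: [-0.7, -1.4, 5.3]
width: 59.8
gripper_force: 63.1
```

```bash
python3 look.py p6
```

```text
5.9167 [400.6203985  263.55786261 -32.52482896] [ 3.14130465e+00 -2.79647833e-04  4.86450630e-01] [-0.7 -1.4  5.3] 59.830044381664564
-1 2180 tip tool z -53.7 world 21.2 y -30.8
1 2153 tip tool z -51.9 world 19.4 y 29.6
```

The width and the geometry both repeat, so the first grip had the plate edge after all: 59.8 mm is how the 62 mm plate reads. This depth would put the tips about 13 mm below the plate, more than the pad's 10 mm height allows. I'll go back up 6.5 mm and re-grip.

Emit:
arm_command:
  series: [100,0,0,0,0,100,0,0,0,0,100,0,0,-0.3,0,100,0,0,-0.6,0,100,0,0,-0.65,0]

```text
clock: 6.38
eef_pos: [400.9, 263.8, -26.1]
tool_rot: [-3.141, -0.001, 0.486]
force: [-0.6, 0.1, -0.3]
width: 85.3
gripper_force: 0.0
```

Emit:
arm_command:
  series: [40,0,0,0,0,40,0,0,0,0,40,0,0,0,0,40,0,0,0,0,40,0,0,0,0]

```text
clock: 6.8
eef_pos: [400.8, 263.7, -25.8]
tool_rot: [3.141, -0.001, 0.486]
force: [-1.8, -2.0, 11.1]
width: 59.7
gripper_force: 62.0
```

Emit:
arm_command:
  series: [40,0,0,-0.5,0,40,0,0,-2,0,40,0,0,-4,0,40,0,0,-6,0,40,0,0,-8,0]

```text
clock: 7.22
eef_pos: [400.2, 263.3, 54.1]
tool_rot: [3.141, 0.001, 0.487]
force: [1.1, -0.4, -1.4]
width: 59.3
gripper_force: 64.7
```

```bash
cat > plate.py <<'E'
from h import *
import sys
s=monitor.read_state();print(s["clock"],s["eef_pos"],s["tool_rot"],s["force"].round(1),s["width"])
m,im,d=shot("wrist",sys.argv[1]);h=cv2.cvtColor(im,cv2.COLOR_RGB2HSV)
R=Ro.from_euler("xyz",s["tool_rot"]).as_matrix()
w=(h[...,2]>140)&(h[...,1]<70)
v,u=np.nonzero(w&(d>0));X=(np.c_[u,v,np.ones_like(u)]@np.linalg.inv(m["mtx"]).T*d[v,u][:,None]-m["t"])@m["R"];T=(X-s["eef_pos"])@R
k=(abs(T[:,2]+50)<12)&(abs(T[:,1])<27)
A=np.c_[T[k,:2],np.ones(k.sum())];pl=np.linalg.lstsq(A,T[k,2],rcond=None)[0];print("face plane tool (tilts, z)",pl.round(4))
zt=pl[2]; cs,hi=cv2.findContours(w.astype(np.uint8),cv2.RETR_CCOMP,cv2.CHAIN_APPROX_NONE)
for q in cs:
    if 100<cv2.contourArea(q):
        P=ray(m,q[:,0],s["eef_pos"][2]-zt);q_=(P-s["eef_pos"])@R
        if np.hypot(*q_[:,:2].mean(0))<60: print(cv2.contourArea(q),"tool",rect(q_),"world",rect(P)[0])
E
python3 plate.py p7
```

```text
7.2167 [400.20898598 263.30158203  54.13803084] [3.14143973e+00 1.03322351e-03 4.86701688e-01] [ 1.1 -0.4 -1.4] 59.28689478620451
face plane tool (tilts, z) [ 2.20000e-03 -5.00000e-04 -4.91754e+01]
107.5 tool (array([-11.2,  41.7]), array([5.7, 4.9]), 89.9) world [409.9 221.3]
105.5 tool (array([-11.2, -43.5]), array([5.7, 4.9]), 89.9) world [370.  296.5]
37947.5 tool (array([-0. , -0.9]), array([83.5, 61.4]), -0.0) world [399.8 264.1]
399.5 tool (array([-33.3,  -1.3]), array([9.6, 8.9]), 42.5) world [370.2 248.9]
118.5 tool (array([-10.5, -10.7]), array([18.1,  4. ]), -46.1) world [386.  267.9]
4843.5 tool (array([ 0.6, -1.1]), array([29.1, 28.7]), 61.0) world [400.3 264.6]
```

The plate is held flat and centred in the tool at (0.2, −1.0) mm, with its face about 49 mm behind the reported TCP.

Emit:
arm_command:
  series: [40,0,0.8,-2.5,0,40,0.6,2.5,-5,0,40,1.2,4.8,-7.5,0,40,1.8,7.5,-8.6,0,40,2.6,11,-8.6,0]

```text
clock: 7.68
eef_pos: [476.3, 180.1, 142.2]
tool_rot: [-3.141, -0.005, 0.49]
force: [0.6, 1.3, -1.0]
width: 59.0
gripper_force: 65.1
```

Emit:
arm_command:
  series: [40,0.9,2.8,0,5,40,1.8,5.6,0,10,40,2.7,8.4,0,15,40,3.6,11.2,0,20,40,3.8,12,0,25]

```text
clock: 8.1
eef_pos: [568.1, 84.8, 138.9]
tool_rot: [3.139, -0.002, 0.04]
force: [0.4, -1.5, -0.5]
width: 59.4
gripper_force: 65.1
```

```bash
python3 - <<'E'
from h import *
s=monitor.read_state();print(s["clock"],s["eef_pos"],s["tool_rot"],np.degrees(s["tool_rot"][2]),s["qpos"].round(2),togo((599.4,55.5)),s["width"])
E
```

```text
8.1 [568.06591176  84.83430042 138.90563623] [ 3.13892000e+00 -2.00273222e-03  3.97041758e-02] 2.27488170159806 [-0.02  0.6  -0.28  1.79  0.23  0.78 -1.95] [3.01 3.06 0.01] 59.38785007910323
```

Emit:
arm_command:
  series: [40,1,1,0,5,40,2,2,0,10,40,3,3,0,10.2,40,3,3,0,10.2,40,3,3,0,10.2]

```text
clock: 8.52
eef_pos: [595.7, 61.2, 138.8]
tool_rot: [3.141, 0.001, -0.129]
force: [-0.6, 0.9, -0.3]
width: 59.6
gripper_force: 65.0
```

```bash
python3 plate.py p8; python3 - <<'E'
from h import *
print(togo((599.4,55.5),88.2))
f=np.load("pics/p8.npz");m={k:f[k] for k in("mtx","R","t")};h=cv2.cvtColor(f["im"],cv2.COLOR_RGB2HSV)
print("shaft px",px(m,[[599.7,56.5,160]]),"peg px",px(m,[[566,60.9,144]]))
im=f["im"];cv2.imwrite("pics/p8c.png",cv2.resize(im[220:470,170:480],None,fx=2.4,fy=2.4,interpolation=2)[:,:,::-1])
E
```

```text
8.5167 [595.6677458   61.23659968 138.77988587] [ 3.14122811e+00  1.31068869e-03 -1.28811890e-01] [-0.6  0.9 -0.3] 59.593815641309696
face plane tool (tilts, z) [ 2.7000e-03  4.0000e-04 -4.9158e+01]
37903.5 tool (array([-0.6, -0.2]), array([83.2, 61.4]), -0.0) world [595.2  61.5]
421.0 tool (array([-34. ,  -0.3]), array([9.7, 9.4]), 50.4) world [562.   65.9]
162.0 tool (array([-12. ,  -6.8]), array([23.3,  5.9]), -58.7) world [584.7  69.5]
2586.5 tool (array([-4.2, -1.4]), array([29.2, 20.5]), -76.3) world [591.8  63.2]
360.0 tool (array([38.4, -0.2]), array([56.6,  0.7]), 89.9) world [633.9  56.5]
3855.0 tool (array([48.4,  3. ]), array([29. , 12.8]), 89.9) world [643.4  52. ]
[0.51 0.62 5.07]
shaft px [[334.43858868 285.05553996]] peg px [[332.84566046 336.75531322]]
```

Emit:
arm_command:
  series: [40,0.5,0.5,0.5,0,40,0.5,0.5,1,0,40,0.5,0.5,1,0,40,0.5,0.5,1,0,40,0.5,0.5,1,0]

```text
clock: 8.98
eef_pos: [600.2, 56.5, 129.3]
tool_rot: [-3.141, 0.0, -0.127]
force: [-1.0, -0.1, -0.6]
width: 59.7
gripper_force: 65.0
```

```bash
python3 plate.py p9; python3 - <<'E'
from h import *
f=np.load("pics/p9.npz");m={k:f[k] for k in("mtx","R","t")}
print("shaft px",px(m,[[599.7,56.5,160]]),"peg px",px(m,[[566,60.9,144]]))
im=f["im"];cv2.imwrite("pics/p9c.png",cv2.resize(im[220:450,200:460],None,fx=2.6,fy=2.6,interpolation=2)[:,:,::-1])
E
```

```text
8.9833 [600.24977314  56.510914   129.30424794] [-3.14144586e+00  4.16405810e-04 -1.27366031e-01] [-1.  -0.1 -0.6] 59.66204826509742
face plane tool (tilts, z) [ 2.10000e-03 -6.00000e-04 -4.91191e+01]
37913.5 tool (array([-0.6, -0.1]), array([83.2, 61.4]), -0.1) world [599.7  56.7]
423.5 tool (array([-33.9,  -0.3]), array([9.6, 9.4]), 38.9) world [566.7  61.1]
128.0 tool (array([-13.8,  -5. ]), array([19.4,  4.1]), -68.2) world [587.2  63.2]
907.5 tool (array([-7.2, -3.2]), array([29. , 13.5]), -68.9) world [593.5  60.6]
267.0 tool (array([12.6,  1.9]), array([12. ,  4.4]), -64.2) world [612.5  53. ]
360.0 tool (array([38.4, -0.2]), array([56.6,  0.7]), 89.9) world [638.3  51.8]
2362.5 tool (array([45.8,  0.3]), array([30.6,  7.6]), 89.9) world [645.6  50.4]
shaft px [[324.0233935  308.03699204]] peg px [[323.70938041 358.67521707]]
```

View pics/p9c.png

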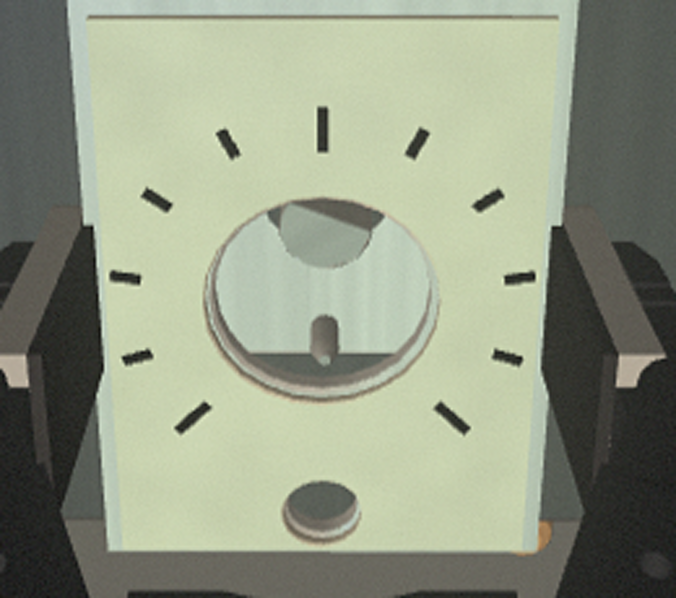

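The crop shows the plate aligned: hole column 323, peg column 324, shaft column about 324. The flat's normal points up-right, about 20° from the tool's x.

Emit:
arm_command:
  series: [40,0,0,1,0,40,0,0,2,0,40,0,0,2.9,0,40,0,0,2.9,0,40,0,0,2.9,0]

```text
clock: 9.45
eef_pos: [599.7, 56.0, 99.2]
tool_rot: [3.141, 0.002, -0.128]
force: [0.0, -1.2, -0.6]
width: 59.3
gripper_force: 65.0
```

```bash
python3 plate.py q1; python3 - <<'E'
from h import *
f=np.load("pics/q1.npz");m={k:f[k] for k in("mtx","R","t")};d=f["d"]
u,v=px(m,[[599.7,56.5,160]])[0].astype(int);print("shaft px",u,v)
# shaft/plate: points above the face in the hole = shaft tip
vv,uu=np.nonzero(d>0);X=(np.c_[uu,vv,np.ones_like(uu)]@np.linalg.inv(m["mtx"]).T*d[vv,uu][:,None]-m["t"])@m["R"]
k=(abs(X[:,2]-159)<2.5)&(np.hypot(X[:,0]-600,X[:,1]-56)<14);print("tip",k.sum(),X[k].mean(0),cv2.minEnclosingCircle(X[k,:2].astype(np.float32)) if k.any() else 0)
E
```

```text
9.45 [599.65791307  56.02848892  99.24613973] [ 3.14102660e+00  2.21122281e-03 -1.27791823e-01] [ 0.  -1.2 -0.6] 59.31297548163398
face plane tool (tilts, z) [ 5.30000e-03  1.10000e-03 -4.94208e+01]
116.0 tool (array([-11.3,  42.5]), array([6. , 4.9]), 89.9) world [583.1  15.3]
114.0 tool (array([-11.4, -42.8]), array([6. , 4.9]), 89.9) world [593.9  99.9]
37931.5 tool (array([-0.4, -0.1]), array([83.1, 61.3]), -0.0) world [599.4  56.2]
397.0 tool (array([-33.6,  -0.2]), array([9.4, 9.1]), 51.3) world [566.4  60.5]
165.5 tool (array([ -6., -11.]), array([18.7,  3.9]), -30.7) world [595.2  67.7]
2978.0 tool (array([ 3.8, -0.4]), array([22.6, 21.9]), -80.8) world [603.6  56. ]
292.0 tool (array([38.5, -5.5]), array([45.8,  0.7]), 89.9) world [638.7  56.6]
710.5 tool (array([43. , -0.2]), array([36.8,  1.9]), 89.9) world [642.5  50.7]
shaft px 322 353
tip 1011 [598.52476458  56.91252603 158.8660925 ] ((599.2969360351562, 56.236732482910156), 7.126850605010986)
```

Emit:
arm_command:
  series: [40,0,0,0.2,0,40,0,0,0.4,0,40,0,0,0.6,0,40,0,0,0.8,0,40,0,0,0.9,0]

```text
clock: 9.92
eef_pos: [600.5, 56.1, 91.2]
tool_rot: [3.142, 0.0, -0.128]
force: [-0.1, -0.7, -0.8]
width: 59.3
gripper_force: 65.0
```

Emit:
arm_command:
  series: [40,0,0,0.05,0,40,0,0,0.1,0,40,0,0,0.15,0,40,0,0,0.15,0,40,0,0,0.15,0]

```text
clock: 10.33
eef_pos: [600.6, 56.2, 89.9]
tool_rot: [-3.142, -0.0, -0.128]
force: [-0.9, -0.7, 0.3]
width: 59.1
gripper_force: 65.0
```

Emit:
arm_command:
  series: [40,0,0,0.05,0,40,0,0,0.1,0,40,0,0,0.15,0,40,0,0,0.15,0,40,0,0,0.15,0]

```text
clock: 10.75
eef_pos: [600.5, 56.1, 88.4]
tool_rot: [3.142, -0.0, -0.128]
force: [-0.0, 0.8, -1.2]
width: 59.5
gripper_force: 65.0
```

```bash
python3 plate.py q2 | head -4
```

```text
10.75 [600.54937339  56.14525134  88.41936956] [ 3.14158593e+00 -3.81493728e-05 -1.27902971e-01] [-0.   0.8 -1.2] 59.46747206933624
face plane tool (tilts, z) [ 2.00000e-03  1.00000e-04 -4.90084e+01]
116.0 tool (array([-11.6,  42.7]), array([6.1, 4.9]), 89.9) world [583.6  15.3]
114.0 tool (array([-11.8, -42.9]), array([6.1, 4.9]), 89.9) world [594.4 100.2]
```

Emit:
arm_command:
  series: [40,0,0,0.05,0,40,0,0,0.1,0,40,0,0,0.1,0,40,0,0,0.1,0,40,0,0,0.1,0]

```text
clock: 11.22
eef_pos: [600.6, 56.1, 88.3]
tool_rot: [3.141, -0.0, -0.128]
force: [-1.9, -0.5, 5.8]
width: 59.5
gripper_force: 65.5
```

Emit:
arm_command:
  series: [100,0,0,0,0,100,0,0,0,0,100,0,0,0,0,100,0,0,0,0,100,0,0,-1.5,0]

```text
clock: 11.63
eef_pos: [598.3, 55.7, 100.0]
tool_rot: [3.14, 0.005, -0.128]
force: [-0.2, 0.4, 0.1]
width: 85.5
gripper_force: 0.0
```

Emit:
arm_command:
  series: [100,0,0,-2,0,100,0,0,-5,0,100,0,0,-8,0,100,-1.5,0,-10,0,100,-4,0,-10,0]

```text
clock: 12.05
eef_pos: [565.8, 61.6, 206.7]
tool_rot: [-3.139, -0.011, -0.13]
force: [0.6, -0.7, 1.0]
width: 85.5
gripper_force: 0.0
```

```bash
python3 - <<'E'
from h import *
s=monitor.read_state();print(s["clock"],s["eef_pos"],s["tool_rot"],s["force"].round(1),s["qpos"].round(2))
m,im,d=shot("wrist","r1")
v,u=np.nonzero(d>0);X=(np.c_[u,v,np.ones_like(u)]@np.linalg.inv(m["mtx"]).T*d[v,u][:,None]-m["t"])@m["R"]
k=(abs(X[:,2]-159)<2.5)&(np.hypot(X[:,0]-600,X[:,1]-56)<14);P=X[k,:2];print("tip",P.mean(0),cv2.minEnclosingCircle(P.astype(np.float32)))
h=cv2.cvtColor(im,cv2.COLOR_RGB2HSV);w=(h[...,2]>140)&(h[...,1]<70)
cs,hi=cv2.findContours(w.astype(np.uint8),cv2.RETR_CCOMP,cv2.CHAIN_APPROX_NONE)
for q in cs:
    if 100<cv2.contourArea(q):
        Q=ray(m,q[:,0],138.5)
        if np.hypot(*(Q.mean(0)-[600,56,138.5])[:2])<60: print(cv2.contourArea(q),rect(Q))
k=(abs(X[:,2]-138)<8)&(np.hypot(X[:,0]-600,X[:,1]-56)<40)&w[v,u];A=np.c_[X[k,:2]-[600,56],np.ones(k.sum())];print("plane",np.linalg.lstsq(A,X[k,2],rcond=None)[0])
# flat via tip mask pixels
M=np.zeros((480,640),np.uint8);kk=(abs(X[:,2]-159)<2.5)&(np.hypot(X[:,0]-600,X[:,1]-56)<14);M[v[kk],u[kk]]=1
Q=ray(m,big(M),160)[:,:2];hu=cv2.approxPolyDP(cv2.convexHull(Q.astype(np.float32)),0.6,True)[:,0];e=np.roll(hu,-1,0)-hu;i=np.argmax(np.hypot(*e.T));print("flat",hu[i],np.hypot(*e[i]),np.degrees(np.arctan2(e[i,1],e[i,0])),"circ",cv2.minEnclosingCircle(Q.astype(np.float32)))
print("to knob",togo((405,-291)))
E
```

```text
12.05 [565.78204725  61.59531493 206.69738758] [-3.13857025 -0.01057535 -0.12961295] [ 0.6 -0.7  1. ] [ 0.02  0.5  -0.26  1.74  0.16  0.9  -2.01]
tip [597.93010078  57.16868478] ((599.133056640625, 56.49460220336914), 6.941699504852295)
15128.5 (array([599.8,  56.5]), array([83. , 61.6]), -7.3)
1072.5 (array([599.8,  56.3]), array([24.3, 23.8]), 37.3)
plane [ 4.45987132e-03 -3.52619091e-06  1.37250340e+02]
flat [598.54083   49.916157] 10.92788 59.688446 circ ((599.5729370117188, 56.31270980834961), 6.912529945373535)
to knob [-10.58  36.97   0.  ]
```

The plate is seated: centre (599.8, 56.4), yaw −7.3°, level, face height right. The shaft's flat looks at about −30°. Now to the knob.

Emit:
arm_command:
  series: [100,-1,3.5,0,0,100,-2.1,7.2,0,0,100,-3.2,11,0,0,100,-4.2,14.8,0,0,100,-5.3,18.5,0,0]

```text
clock: 12.52
eef_pos: [483.6, -117.1, 202.2]
tool_rot: [3.141, 0.0, -0.127]
force: [0.5, -0.9, 0.0]
width: 85.3
gripper_force: 0.0
```

Emit:
arm_command:
  series: [100,-1.1,3.7,0,-7,100,-2.1,7.4,0,-14,100,-3.2,11.1,0,-21,100,-4.2,14.8,0,-28,100,-5.3,18.3,0,-35]

```text
clock: 12.93
eef_pos: [407.7, -292.0, 202.2]
tool_rot: [-3.142, 0.0, 0.489]
force: [0.7, -1.0, -0.1]
width: 85.4
gripper_force: 0.0
```

Emit:
arm_command:
  series: [100,0,0,2,-6.2,100,0,0,4,-6.2,100,0,0,6,-6.2,100,0,0,7,-6.2,100,0,0,7,-6.2]

```text
clock: 13.35
eef_pos: [407.2, -289.3, 130.3]
tool_rot: [-3.137, 0.002, 0.591]
force: [0.6, 0.3, -0.3]
width: 85.5
gripper_force: 0.0
```

```bash
cat > knob.py <<'E'
from h import *
import sys
s=monitor.read_state();print(s["clock"],s["eef_pos"],np.degrees(s["tool_rot"]).round(2),s["force"].round(1),s["qpos"].round(2))
m,im,d=shot("wrist",sys.argv[1]);R=Ro.from_euler("xyz",s["tool_rot"]).as_matrix()
h=cv2.cvtColor(im,cv2.COLOR_RGB2HSV);u=px(m,[[405.5,-291,30]])[0].astype(int);r=110
roi=(max(0,u[0]-r),max(0,u[1]-r),u[0]+r,u[1]+r);print(u)
c=big(h[...,2]>150,(u[0]-50,max(0,u[1]-90),u[0]+50,u[1]+30));P=ray(m,c,36);print("line",rect(P),"tool",rect((P-s["eef_pos"])@R))
v,w=np.nonzero(d>0);X=(np.c_[w,v,np.ones_like(w)]@np.linalg.inv(m["mtx"]).T*d[v,w][:,None]-m["t"])@m["R"]
near=np.hypot(X[:,0]-405,X[:,1]+291)<35
k=near&(abs(X[:,2]-35)<2);print("bar top",k.sum(),rect(X[k]))
k=near&(X[:,2]>8)&(X[:,2]<13);Q=X[k,:2];print("skirt",k.sum(),cv2.minEnclosingCircle(Q.astype(np.float32)) if k.any() else 0)
E
python3 knob.py k2
```

```text
13.35 [ 407.16469298 -289.3075352   130.33882344] [-1.7974e+02  1.0000e-01  3.3880e+01] [ 0.6  0.3 -0.3] [ 0.82  0.54 -0.38  1.99  0.3   0.68 -0.73]
[326 215]
line (array([ 417. , -284.4]), array([16.1,  1.3]), 34.1) tool (array([11. ,  1.8]), array([16.1,  1.3]), -0.2)
bar top 2041 (array([ 408.2, -290.3]), array([41.4, 23.8]), 33.4)
skirt 486 ((408.2308654785156, -290.24639892578125), 21.09515380859375)
```

Emit:
arm_command:
  series: [100,-0.3,0.2,2.5,0,100,-0.3,0.2,5.5,0,100,-0.3,0.2,8.5,0,100,-0.3,0.2,11,0,100,-0.3,0.2,12,0]

```text
clock: 13.82
eef_pos: [407.1, -293.0, 10.8]
tool_rot: [-3.14, 0.001, 0.592]
force: [-0.9, 0.1, -0.4]
width: 85.3
gripper_force: 0.0
```

Emit:
arm_command:
  series: [100,0,0,1.5,0,100,0,0,2.5,0,100,0,0,2.9,0,100,0,0,2.9,0,100,0,0,2.9,0]

```text
clock: 14.23
eef_pos: [408.1, -293.9, -15.8]
tool_rot: [3.14, -0.001, 0.591]
force: [-0.2, -0.2, -0.1]
width: 85.4
gripper_force: 0.0
```

```bash
python3 knob.py k3; python3 - <<'E'
from h import *
print(togo((405.7,-292),-19))
E
```

```text
14.2333 [ 408.10249717 -293.87487995  -15.79337633] [ 1.7993e+02 -3.0000e-02  3.3880e+01] [-0.2 -0.2 -0.1] [ 0.7   0.78 -0.2   2.07  0.46  0.33 -0.86]
[315 330]
line (array([ 417.2, -284.4]), array([16.8,  1.6]), 33.6) tool (array([12.8, -2.7]), array([16.8,  1.6]), 0.3)
bar top 7309 (array([ 408. , -290.3]), array([42.7, 24.1]), 33.6)
skirt 1264 ((408.1993713378906, -290.28363037109375), 21.265073776245117)
[-0.09 -0.3   0.34]
```

Emit:
arm_command:
  series: [100,-0.1,-0.25,0.3,0,100,-0.1,-0.25,0.3,0,10,-0.1,-0.25,0.3,0,10,-0.1,-0.25,0.3,0,10,-0.1,-0.25,0.3,0]

```text
clock: 14.7
eef_pos: [405.3, -292.1, -19.4]
tool_rot: [3.141, -0.0, 0.591]
force: [-0.2, -0.0, -0.0]
width: 51.6
gripper_force: 0.0
```

Emit:
arm_command:
  series: [10,0,0,0,0,10,0,0,0,0,10,0,0,0,0,10,0,0,0,0,10,0,0,0,0]

```text
clock: 15.12
eef_pos: [405.5, -292.2, -19.3]
tool_rot: [3.141, -0.0, 0.591]
force: [-0.2, 0.2, 5.3]
width: 23.0
gripper_force: 59.3
```

```bash
python3 knob.py k4
```

```text
15.1167 [ 405.47995974 -292.17591345  -19.30243028] [ 1.7997e+02 -1.0000e-02  3.3880e+01] [-0.2  0.2  5.3] [ 0.7   0.79 -0.2   2.08  0.46  0.32 -0.86]
[323 332]
line (array([ 416.6, -283.4]), array([16.7,  1.6]), 33.8) tool (array([14.2, -1. ]), array([16.7,  1.6]), 0.0)
bar top 7961 (array([ 405.8, -291.1]), array([43.3, 41.7]), -13.6)
skirt 552 ((409.67205810546875, -287.9017028808594), 18.84945297241211)
```

Emit:
arm_command:
  series: [10,0,0,-2,0,10,0,0,-6,0,10,0,0,-10,0,10,0,0,-14,0,10,0,0,-18,0]

```text
clock: 15.58
eef_pos: [404.3, -291.5, 161.8]
tool_rot: [-3.14, 0.0, 0.591]
force: [1.0, -1.2, -1.9]
width: 22.6
gripper_force: 59.0
```

Emit:
arm_command:
  series: [10,3.4,-1.7,-0.5,0,10,6.9,-3.5,-1,0,10,10.4,-5.3,-1.4,0,10,13.9,-7.1,-1.4,0,10,17.4,-8.9,-1.4,0]

```text
clock: 16.0
eef_pos: [500.3, -119.8, 174.5]
tool_rot: [3.142, 0.0, 0.59]
force: [0.4, -0.1, -2.0]
width: 23.4
gripper_force: 59.3
```

Emit:
arm_command:
  series: [10,3.5,-1.8,0,7,10,7,-3.6,0,14,10,10.4,-5.3,0,21,10,13.8,-7.1,0,28,10,16.5,-8.5,0,35]

```text
clock: 16.42
eef_pos: [590.2, 45.0, 173.8]
tool_rot: [-3.14, 0.001, -0.023]
force: [0.7, -0.3, -0.3]
width: 22.8
gripper_force: 59.2
```

```bash
cat > st.py <<'E'
from h import *
s=monitor.read_state();print(s["clock"],s["eef_pos"],np.degrees(s["tool_rot"]).round(2),s["force"].round(1),s["torque"].round(2),s["qpos"].round(2),s["width"]);print(togo((598.8,55.9)))
E
python3 st.py
```

```text
16.4167 [590.20414387  45.02198699 173.81349054] [-1.7993e+02  3.0000e-02 -1.3300e+00] [ 0.7 -0.3 -0.3] [ 0.01  0.02 -0.01] [ 0.03  0.58 -0.24  1.71  0.17  0.88 -1.87] 22.830891828379254
[ 0.83 -1.11  0.  ]
```

Emit:
arm_command:
  series: [10,0.4,-0.5,0,7,10,0.8,-1.1,0,14,10,0.8,-1.1,0,21,10,0.8,-1.1,0,28,10,0.8,-1.1,0,28.6]

```text
clock: 16.83
eef_pos: [597.2, 52.5, 173.6]
tool_rot: [3.14, 0.001, -0.521]
force: [0.5, -0.6, -0.1]
width: 22.9
gripper_force: 59.2
```

Emit:
arm_command:
  series: [10,0,0,0.5,0,10,0,0,1,0,10,0,0,1.5,0,10,0,0,1.5,0,10,0,0,1.5,0]

```text
clock: 17.25
eef_pos: [597.4, 51.9, 158.7]
tool_rot: [3.141, 0.001, -0.518]
force: [0.3, 0.9, -0.3]
width: 22.7
gripper_force: 59.2
```

```bash
python3 st.py; python3 - <<'E'
from h import *
s=monitor.read_state();R=Ro.from_euler("xyz",s["tool_rot"]).as_matrix()
m,im,d=shot("wrist","t1");h=cv2.cvtColor(im,cv2.COLOR_RGB2HSV)
u=px(m,[s["eef_pos"]+R@[12,0,-56]])[0].astype(int);print(u)
c=big(h[...,2]>130,(u[0]-25,u[1]-55,u[0]+25,u[1]+40));P=ray(m,c,s["eef_pos"][2]+55.3);print("line tool",rect((P-s["eef_pos"])@R),"world ang",rect(P)[2])
v,w=np.nonzero(d>0);X=(np.c_[w,v,np.ones_like(w)]@np.linalg.inv(m["mtx"]).T*d[v,w][:,None]-m["t"])@m["R"]
near=np.hypot(X[:,0]-599,X[:,1]-56)<35
k=near&(X[:,2]>s["eef_pos"][2]+25)&(X[:,2]<s["eef_pos"][2]+33);print("skirt",k.sum(),cv2.minEnclosingCircle(X[k,:2].astype(np.float32)) if k.any() else 0, np.median(X[k,2]) if k.any() else 0)
for n in ("top","scene"):
    m,im,d=shot(n,"t1"+n)
E
```

```text
17.25 [597.38576347  51.93250279 158.74493803] [ 1.7996e+02  7.0000e-02 -2.9700e+01] [ 0.3  0.9 -0.3] [-0.   -0.02 -0.03] [-0.07  0.6  -0.1   1.7   0.08  0.85 -2.29] 22.747779855781605
[-0.07 -0.41 -0.  ]
[322 311]
line tool (array([13.6,  0.4]), array([17.1,  1.6]), -0.1) world ang -29.6
skirt 733 ((602.5426025390625, 48.43849182128906), 18.76246452331543) 188.60172276817144
```

Emit:
arm_command:
  series: [10,0,-0.2,0,0,10,0,-0.45,0,0,10,0,-0.45,0,0,10,0,-0.45,0.2,0,10,0,-0.45,0.3,0]

```text
clock: 17.82
eef_pos: [600.1, 56.2, 156.3]
tool_rot: [3.141, 0.0, -0.519]
force: [0.4, 0.4, -1.6]
width: 22.8
gripper_force: 59.2
```

```bash
python3 - <<'E'
from h import *
E=[]
for i in range(2):
    s=monitor.read_state();E.append(s["eef_pos"]);R=Ro.from_euler("xyz",s["tool_rot"]).as_matrix()
    m,im,d=shot("wrist",f"t2{i}");h=cv2.cvtColor(im,cv2.COLOR_RGB2HSV)
    u=px(m,[s["eef_pos"]+R@[12,0,-56]])[0].astype(int)
    c=big(h[...,2]>130,(u[0]-25,u[1]-55,u[0]+25,u[1]+40));P=ray(m,c,s["eef_pos"][2]+55.3);r=rect(P);a=np.radians(-29.7);print("line tool",rect((P-s["eef_pos"])@R)[0],"world",r[0],"axis est",r[0]-13.7*np.array([np.cos(a),np.sin(a)]),s["eef_pos"])
E
```

```text
line tool [13.6  0.5] world [611.6  49.1] axis est [599.69974825  55.88778376] [600.06241355  56.19405884 156.27712006]
line tool [13.7  0.4] world [611.6  48.9] axis est [599.69974825  55.68778376] [599.8378921   56.04380993 156.00671121]
```

Emit:
arm_command:
  series: [10,0,-0.05,0.4,0,10,0,-0.05,0.8,0,10,0,-0.05,1.2,0,10,0,-0.05,1.3,0,10,0,-0.05,1.4,0]

```text
clock: 18.33
eef_pos: [600.0, 56.5, 141.9]
tool_rot: [3.141, 0.001, -0.519]
force: [-0.5, -0.2, -1.2]
width: 23.1
gripper_force: 59.2
```

Emit:
arm_command:
  series: [10,0,0,0.1,0,10,0,0,0.15,0,10,0,0,0.2,0,10,0,0,0.25,0,10,0,0,0.3,0]

```text
clock: 18.75
eef_pos: [600.5, 56.6, 139.5]
tool_rot: [-3.141, -0.0, -0.519]
force: [-0.1, 0.3, -0.7]
width: 22.5
gripper_force: 59.2
```

```bash
python3 st.py
```

```text
18.75 [600.46730248  56.55383561 139.51269423] [-1.7999e+02 -1.0000e-02 -2.9730e+01] [-0.1  0.3 -0.7] [-0.    0.01  0.01] [-0.08  0.63 -0.1   1.71  0.08  0.81 -2.3 ] 22.45115336413565
[-0.11  0.14 -0.  ]
```

Underside at about 158.8, below the tip, with no force yet. I'll continue gently.

Emit:
arm_command:
  series: [10,0,0,0.05,0,10,0,0,0.1,0,10,0,0,0.15,0,10,0,0,0.2,0,10,0,0,0.2,0]

```text
clock: 19.17
eef_pos: [600.2, 56.6, 137.3]
tool_rot: [3.141, 0.0, -0.519]
force: [-1.1, -0.3, -0.8]
width: 22.8
gripper_force: 59.2
```

Emit:
arm_command:
  series: [10,0,0,0.05,0,10,0,0,0.1,0,10,0,0,0.15,0,10,0,0,0.2,0,10,0,0,0.2,0]

```text
clock: 19.58
eef_pos: [600.2, 56.6, 135.3]
tool_rot: [3.141, 0.0, -0.519]
force: [-1.6, 0.5, -1.0]
width: 22.7
gripper_force: 59.2
```

Emit:
arm_command:
  series: [10,0,0,0.1,0,10,0,0,0.2,0,10,0,0,0.3,0,10,0,0,0.4,0,10,0,0,0.5,0]

```text
clock: 20.0
eef_pos: [600.2, 56.6, 130.3]
tool_rot: [3.141, 0.0, -0.519]
force: [-1.0, 0.9, 0.3]
width: 23.0
gripper_force: 59.2
```

Emit:
arm_command:
  series: [10,0,0,0.1,0,10,0,0,0.15,0,10,0,0,0.2,0,10,0,0,0.25,0,10,0,0,0.25,0]

```text
clock: 20.42
eef_pos: [600.2, 56.6, 128.4]
tool_rot: [3.142, 0.0, -0.519]
force: [-3.9, 1.0, 4.4]
width: 23.1
gripper_force: 59.9
```

Emit:
arm_command:
  series: [10,-0.03,0.02,0.1,0,10,-0.03,0.02,0.2,0,10,-0.03,0.02,0.3,0,10,-0.03,0.02,0.4,0,10,-0.03,0.02,0.4,0]

```text
clock: 20.83
eef_pos: [600.2, 56.6, 124.8]
tool_rot: [-3.141, -0.001, -0.519]
force: [-3.5, 0.4, 7.5]
width: 23.1
gripper_force: 60.3
```

Emit:
arm_command:
  series: [10,0,0,0.05,0,10,0,0,0.1,0,10,0,0,0.15,0,10,0,0,0.2,0,10,0,0,0.2,0]

```text
clock: 21.25
eef_pos: [600.2, 56.6, 123.2]
tool_rot: [-3.141, -0.001, -0.519]
force: [-3.9, 0.4, 10.4]
width: 22.8
gripper_force: 60.5
```

Emit:
arm_command:
  series: [10,0,0,0.03,0,10,0,0,0.06,0,10,0,0,0.06,0,10,0,0,0.06,0,10,0,0,0.06,0]

```text
clock: 21.67
eef_pos: [600.3, 56.6, 122.8]
tool_rot: [-3.141, -0.001, -0.519]
force: [-4.3, 0.3, 11.4]
width: 22.6
gripper_force: 60.6
```

Emit:
arm_command:
  series: [10,0,0,0.03,0,10,0,0,0.05,0,10,0,0,0.05,0,10,0,0,0.05,0,10,0,0,0.05,0]

```text
clock: 22.08
eef_pos: [600.3, 56.6, 122.7]
tool_rot: [-3.141, -0.001, -0.519]
force: [-5.6, -0.4, 13.0]
width: 22.9
gripper_force: 61.0
```

```bash
python3 - <<'E'
from h import *
m,im,d=shot("wrist","z1");h=cv2.cvtColor(im,cv2.COLOR_RGB2HSV)
v,u=np.nonzero(d>0);X=(np.c_[u,v,np.ones_like(u)]@np.linalg.inv(m["mtx"]).T*d[v,u][:,None]-m["t"])@m["R"]
w=((h[...,2]>140)&(h[...,1]<70))[v,u]
k=w&(abs(X[:,2]-138)<8)&(np.hypot(X[:,0]-600,X[:,1]-56)<48);A=np.c_[X[k,:2]-[600,56],np.ones(k.sum())];print("plate plane",k.sum(),np.linalg.lstsq(A,X[k,2],rcond=None)[0],rect(X[k]))
s=monitor.read_state();k=(np.hypot(X[:,0]-s["eef_pos"][0],X[:,1]-s["eef_pos"][1])<20)&(X[:,2]>165)&(X[:,2]<182);print("knob top z",np.percentile(X[k,2],[50,90]));print(s["force"],s["eef_pos"],s["clock"])
E
```

```text
plate plane 13002 [-2.93649075e-03  4.19822017e-03  1.37443196e+02] (array([599.9,  56.6]), array([83.2, 62.4]), -7.3)
knob top z [177.08577906 177.99194038]
[-5.90556111  1.07417318 13.21322132] [600.26132433  56.60719663 122.66944443] 22.1333
```

The plate is flat and in place. The knob's top is at about 178 mm (expected 178), and the stop has been reached at 13 N.

```bash
python3 -c "
from cell import workorder
print(workorder.finish_job())"
```

```text
the job is handed in; nothing more can be done
None
```

The job is handed in at about 22 s of the 56 s allowed: the dial plate measured flat and in place over the shaft and peg, and the knob is aligned with the flat and held against its stop at about 13 N; the other objects were not approached, though I did not re-check their positions.

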